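# Hold a dry-block heater's sprung cover at the vent index

## Robot

A 7-joint arm with a two-finger parallel gripper is mounted at the origin on the work surface. World frame = base frame: x ahead of the robot, y to its left, z up, the work surface at z = 0. Lengths are in m, angles in rad, forces in N, time in s.
With the tool pointing down it reaches from about 0.425 to 0.925 m from the base axis. Payload 6.8 kg.
Tool frame: the origin (TCP) lies on the front face of the gripper's body, between the roots of the fingers; the fingertips stand 73 mm ahead of it and the grasp point (between the pads) lies 54 mm ahead of it (env.nose_length is the distance from the TCP to the fingertips, in m); z points along the fingers, y is the line along which they close (so a half turn about z gives the same grasp; the last joint's range is limited). The gripper opens to 85 mm and grips with 20 to 120 N. Pads are 22 mm wide; open, the fingers measure 114 mm over their backs; the gripper's body (76 mm by 85 mm) begins 54 mm behind the grasp point. The pads swing forward as they close: fully open they stand 13 mm farther back than shut.
Start: joints at [1.013, 0.477, 0.022, 1.555, -0.011, 1.109, -0.083], TCP at [0.293, -0.608, 0.304] pointing down, gripper open.
Joint ranges: [-2.96, 2.96], [-0.34, 2.1], [-1.41, 1.46], [0.24, 2.44], [-1.37, 4.51], [0.17, 1.92], [-2.96, 2.96]. Speed limits (rad/s): [2.39, 2.39, 3.14, 3.14, 3.14, 3.14, 3.14].

## Interface

Orientations are given as a unit quaternion [w, x, y, z].
In Python, from cell import env, kin, camera, calibration, job gives the robot as it stands. The module is installed in compiled form; this text tells all that it offers. Calls block until the motion is done:
- env.reach(position, orientation): joint-space move of the TCP to a pose.
- env.movel(position, velocity=0.15, rot=None, stop_force=None): straight line of the TCP; rot=None keeps the orientation; velocity is the mean speed in m/s. With stop_force (N) it stops when the force on the tool has changed by that much, and returns True; else False.
- env.goto_joints(angles): joint-space move.
- env.grip(opening, f_grip=None): finger opening in m; f_grip is the grip in N (None keeps the last); returns when the fingers have stopped.
- env.dwell(seconds).
- kin.inverse_kinematics(position, orientation): joint angles nearest the present ones, or None.
- env.get_state(): the state.
- camera(name): name is "side" or "top" or "wrist"; returns (picture, depth): 480x640x3 uint8, blue, green, red; 480x640 float32, m along the optical axis (not along the pixel's ray), 0 where there is no reading.
- calibration(name): a dict with "fx", "fy", "cx", "cy" (pixels), "rvec" (rotation vector, rad) and "tvec" (3), from world to camera coordinates, as OpenCV has them. Camera axes: x right, y down, z forward; pixel columns grow to the right and rows downward; lengths in m; the calibration is good to about 2 mm. The wrist camera is an equidistant fisheye: a pixel r from the principal point sees the ray r / f radians off the axis. A picture is of the moment at which its call begins: read the wrist's pose just before it. calibration takes no time and is no camera call; for the wrist camera it gives the pose at the moment of the call.
A pose or a line that the arm cannot do raises env.PlanningError and nothing moves.
- job.job_done(): hands the job in; it is judged then, once.
The state is a dict: "time": time; "qpos": joint angles; "joint_velocities": joint speeds; "joint_torque": joint torques, N m; "tcp_pos": TCP position; "orientation": TCP orientation; "force": force on the tool from outside, world axes, zero at the start; "torque": the same for the moment, N m; "opening": finger opening in m; "gripper_force": force on a finger pad.
Only numpy, scipy, OpenCV 4.12 (cv2) and the standard library are available. Lean on these libraries where they do the work, as an engineer would, in place of code of your own. Each camera call takes 0.05 s, during which the arm holds its last target. There are 200 camera calls.

## Task

The sample heater has finished and its hot block must be vented: slide the catch in front of its sprung cover all the way to the left (as seen from its control panel), then lift the cover until the pointer pin on its right-hand edge is level with the index clamped on the quadrant. The cover falls shut if released, so finish while still holding it steady at the index; leave the index as it is set, and do not disturb the flask, beaker and bottle nearby.

Things in the scene. Friction and masses are not known exactly. Their poses are not given: they have to be found in the camera images.
- heater: White bench heater, fixed, 360 (x) x 300 (y) x 130 mm high. Origin: centre of its underside, on the bench. x points from its sloping console (front, robot side) to its back, y to its left, z up. Flat deck with the catch: x -110 to -40, z 130 mm; chamber behind it. Cover's hinge axis: along y at x +160, z 143 mm. Slotted quadrant, radius 97-121 mm about that axis, at y -146 mm (right side).
- catch (a joint): Travel of the steel sliding catch on the deck, in m: near 0 = right (its tongue holds down the tab at the cover's front), 0.040 = fully left at its stop (cover free; clear of the tab from 0.024). It slides along the heater's +y, stays where it is left, takes about 3 N to move.
- catch_knob (a point): Point on the axis of the catch's upright round knob, 12 mm below its top, 35 mm above the deck: x -85, y = travel of the catch, z 165 mm in the heater's frame. Knob 16 mm in diameter (19 mm cap on top), 47 mm tall over the deck. Axes parallel to the heater's.
- cover: Steel cover 200 x 260 x 22 mm, about 0.55 kg, hinged at its back, sprung shut. Origin: on the hinge axis, mid-width, mid-thickness; plate at x -200 to 0, z -11 to +11 mm; x points from free front edge to hinge. Closed: axes as the heater's. Opens about its own +y (front rises), at most 1.3 rad; opening angle = tilt of its z. Takes 6 to 11 N at the handle along its arc; falls shut if let go.
- handle (a point): Middle of the bar of the cover's black bow handle: round bar 12 mm in diameter, 110 mm long along y, at x -155, z +55 mm in the cover's frame, 38 mm clear above the cover's top. Axes as the cover's. The bar can turn between gripper pads as the cover rises. Cover closed: the bar is 90 mm behind the catch knob, 198 mm above the bench.
- cover_pin (a point): Outer end of the cover's pointer pin: steel, 9 mm in diameter, standing out 29 mm from the cover's right-hand edge, at x -138, y -152, z 0 mm in the cover's frame. It travels on an arc just outside the quadrant's band.
- index: Dark steel index clamped on the quadrant (10 mm wide radial bar, 22 mm round nut), set to another angle each time, 0.40 to 0.75 rad. Origin: on the hinge axis, same point as the cover's origin. Its x points from its tip to the hinge axis; the tilt of its z is the angle the cover must reach. Cover's x axis parallel to the index's x axis = pin level with the index.
- index_tip (a point): Tip of the index, at x -130, y -150, z 0 mm in the index's frame; the cover's pin passes 8 mm beyond it.
- flask: Bystander: stoppered conical flask of amber glass, 82 mm in diameter, 148 mm tall; origin at the centre of its underside.
- beaker: Bystander: steel beaker, 72 mm in diameter, 95 mm tall; origin at the centre of its underside.
- bottle: Bystander: white sample jar with a black cap, 64 mm in diameter, 120 mm tall; origin at the centre of its underside.

How it is judged:
On the way, in this order (a step that is already met when the one before it is completed fails the run):
1. the catch is slid to the left (over 33 of its 40 mm) with the cover still down (value of joint catch above 0.033 m and angle between cover's own z axis and vertical below 0.06 rad), for 0.2 s.
2. the cover is held by the fingers, level with the index within 0.08 rad (angle between the x axis of cover and the x axis of index, either way round below 0.08 rad and contact force between cover and the fingers above 2 N), for 0.5 s.
At the end, for the whole second after the job is handed in: The cover is held still (under 0.08 rad/s) by the fingers, which touch it with more than 2 N, at the index's angle within 0.08 rad (4.5 degrees); the catch stands over 33 mm to the left; the index tip is within 8 mm and each of the flask, beaker and bottle within 30 mm of where it began (all of step 2 and angular speed of cover below 0.08 rad/s and value of joint catch above 0.033 m and distance of index_tip from where it was at the start of the episode below 0.008 m and distance of each of flask, beaker, bottle from where it was at the start of the episode below 0.03 m); the arm keeps its last pose, push and grip.
It fails at once if the index is shifted by more than 8 mm (distance of index_tip from where it was at the start of the episode above 0.008 m).
It fails at once if the flask is moved by more than 30 mm or tipped (distance of flask from where it was at the start of the episode above 0.03 m or angle between flask's own z axis and vertical above 0.4 rad).
It fails at once if the beaker is moved by more than 30 mm or tipped (distance of beaker from where it was at the start of the episode above 0.03 m or angle between beaker's own z axis and vertical above 0.4 rad).
It fails at once if the bottle is moved by more than 30 mm or tipped (distance of bottle from where it was at the start of the episode above 0.03 m or angle between bottle's own z axis and vertical above 0.4 rad).
It also fails if it takes over 51 s, if anything falls off the work surface, if the arm or the gripper's body presses on something with over 40 N, if the wrist force passes 120 N, or if a joint passes its speed limit or range.

## Working session

There is one attempt and no reset: what is moved stays moved. The work goes in short steps, each a Python script; the robot and the scene stay as the last script left them, time stands still between calls to the robot, and variables do not carry over. Pictures are saved under pics/ and viewed, at most 10 in all, crops included, and the job is handed in when it is done.

```bash
mkdir -p pics; ls; python3 - <<'E'
from cell import env,camera,calibration
import cv2,numpy as np
for n in("side","top"):
    p,d=camera(n); cv2.imwrite(f"pics/{n}0.png",p); np.savez(f"{n}0.npz",p=p,d=d)
    c=calibration(n); R,_=cv2.Rodrigues(np.array(c["rvec"])); print(n,c,-R.T@np.array(c["tvec"]).ravel(),(d>0).mean())
s=env.get_state();print(s["time"],s["tcp_pos"],s["orientation"])
E
```

```text
pics
side {'fx': 437.8289501409156, 'fy': 437.8289501409156, 'cx': 319.9193495733423, 'cy': 235.5922020950317, 'rvec': array([ 2.30336359, -0.51444099,  0.2342792 ]), 'tvec': array([-0.49459603,  0.25447382,  0.68689365])} [ 0.30401055 -0.48991074  0.66990305] 0.995771484375
top {'fx': 484.79114208060446, 'fy': 484.79114208060446, 'cx': 314.3790157834266, 'cy': 248.2604931839321, 'rvec': array([ 2.13601142, -2.19892286,  0.12462829]), 'tvec': array([0.03718343, 0.58913917, 1.0146434 ])} [0.47576239 0.02744029 1.07278422] 0.9960579427083334
0.1 [ 0.29329887 -0.60749116  0.30303357] [-7.94225257e-04  9.74814330e-01  2.23016439e-01 -2.41766533e-04]
```

View pics/side0.png

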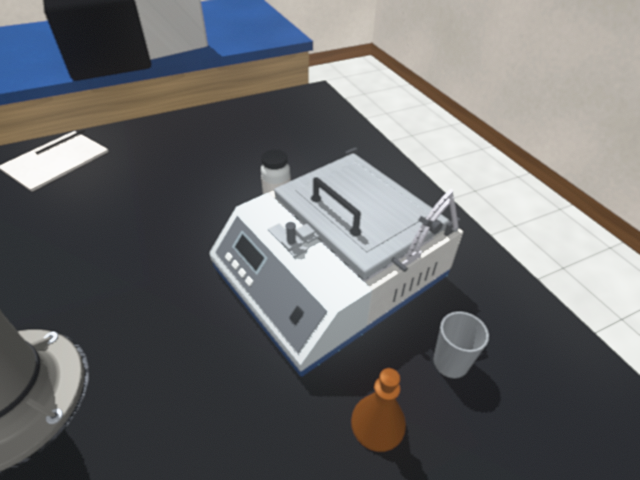

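View pics/top0.png

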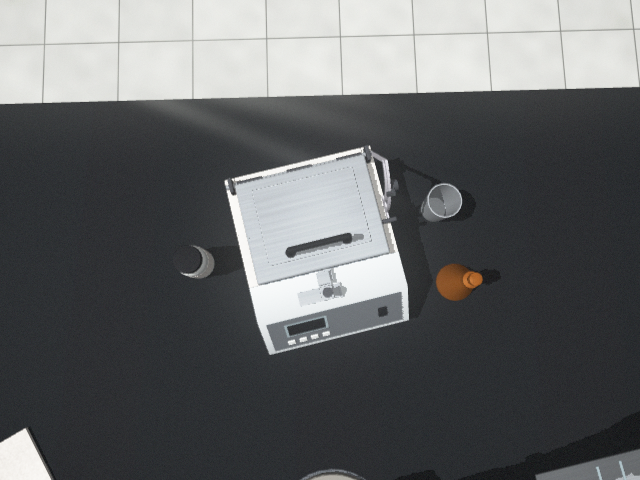

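The side view shows the knob at (291,233), the handle bar around (337,202), the quadrant at (425,235) and the pin at (403,263). In the top view the knob is at (327,292), the handle bar runs (290,252)-(350,237), and the index/quadrant is near (390,195). The flask and beaker are to the right and the bottle to the left.

```bash
cat > h.py <<'E'
import cv2,numpy as np
from cell import calibration
def RT(c):
    R,_=cv2.Rodrigues(np.array(c["rvec"],float)); return R,np.array(c["tvec"],float).ravel()
def cloud(c,d):
    R,t=RT(c); v,u=np.mgrid[:480,:640]
    P=np.stack([(u-c["cx"])/c["fx"]*d,(v-c["cy"])/c["fy"]*d,d],-1)
    return (P-t)@R
def ray(c,uv,fish=False):
    R,t=RT(c); x=(uv[0]-c["cx"])/c["fx"]; y=(uv[1]-c["cy"])/c["fy"]
    if fish:
        r=np.hypot(x,y); k=np.sin(r)/max(r,1e-9); v=np.array([x*k,y*k,np.cos(r)])
    else: v=np.array([x,y,1.])
    return -R.T@t, R.T@(v/np.linalg.norm(v))
def tri(a,b):
    (o,u),(p,v)=a,b; s=np.linalg.lstsq(np.c_[u,-v],p-o,rcond=None)[0]
    A,B=o+s[0]*u,p+s[1]*v; return (A+B)/2,np.linalg.norm(A-B)
E
python3 - <<'E'
from h import *
D={n:np.load(n+"0.npz") for n in("side","top")}
for n in D:
    p,d=D[n]["p"],D[n]["d"];c=calibration(n);W=cloud(c,d)
    reg=(W[...,0]>.35)&(W[...,0]<.85)&(abs(W[...,1])<.3)
    g=p.max(2)
    m=reg&(d>0)&(abs(W[...,2]-.154)<.006)
    k,l,st,ce=cv2.connectedComponentsWithStats(m.astype(np.uint8)); i=1+st[1:,4].argmax()
    q=W[l==i]; r=cv2.minAreaRect((q[:,:2]*1000).astype(np.float32)); print(n,"cover",r,np.median(q[:,2]),i and st[i,4])
    m=reg&(W[...,2]>.180)&(W[...,2]<.22)&(g<90)
    k,l,st,ce=cv2.connectedComponentsWithStats(m.astype(np.uint8),connectivity=8)
    for i in range(1,k):
        if st[i,4]>15:
            q=W[l==i]; print(n,"dark",st[i],q.mean(0).round(4),q.min(0).round(3),q.max(0).round(3),cv2.minAreaRect((q[:,:2]*1000).astype(np.float32)))
p=D["side"]["p"];cv2.imwrite("pics/s1.png",cv2.resize(p[170:310,350:490],None,fx=4.2,fy=4.2,interpolation=cv2.INTER_CUBIC))
p=D["top"]["p"]
E
```

```text
side cover ((625.4175415039062, 16.9146728515625), (236.92031860351562, 306.1907958984375), 9.850172996520996) 0.15663523448845662 9761
side dark [314 178  46  47 352] [0.5789 0.0064 0.2006] [ 0.563 -0.046  0.18 ] [0.594 0.067 0.207] ((578.6094970703125, 10.395618438720703), (9.245861053466797, 115.74361419677734), 11.79684066772461)
side dark [427 222  15  12  87] [ 0.6781 -0.1289  0.2101] [ 0.665 -0.133  0.199] [ 0.691 -0.122  0.219] ((678.1414184570312, -126.40278625488281), (24.65068817138672, 11.102080345153809), 11.488765716552734)
top cover ((641.869140625, 27.014404296875), (214.62625122070312, 291.3486328125), 12.341121673583984) 0.155558902307643 13563
top dark [391 179   6  10  25] [ 0.6843 -0.1229  0.2157] [ 0.674 -0.13   0.209] [ 0.692 -0.119  0.22 ] ((684.2252807617188, -122.60588073730469), (7.195438861846924, 20.25062370300293), 61.10342025756836)
top dark [394 185   5   6  20] [ 0.6751 -0.1296  0.2147] [ 0.672 -0.134  0.21 ] [ 0.68  -0.125  0.22 ] ((675.5992431640625, -128.70184326171875), (7.11602258682251, 9.12813663482666), 10.099279403686523)
top dark [286 233  66  22 398] [0.5808 0.0134 0.2031] [ 0.564 -0.046  0.181] [0.598 0.073 0.208] ((580.9341430664062, 13.475868225097656), (11.584185600280762, 120.36112213134766), 12.21908950805664)
```

View pics/s1.png

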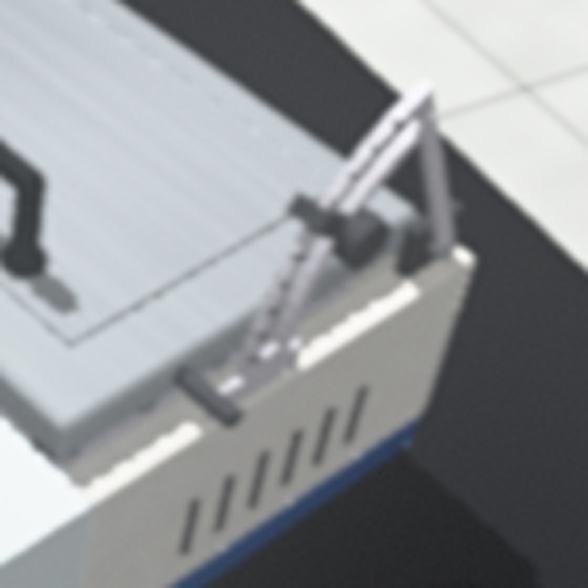

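Consistency: handle bar at about (0.580, 0.012, 0.202), against 0.198 expected, with heater yaw about 12°. The index blob gives about 0.65 rad. In the crop the index bar and nut are at (300-380, 205-240) and the pin end at (235,413). Next I move over the heater and refine with the wrist camera.

```bash
cat >> h.py <<'E'
from cell import env,kin,camera
def quat(a):  # tool down, tool y at world angle a
    t=a+np.pi/2; return [0,np.cos(t/2),np.sin(t/2),0]
E
python3 - <<'E'
from h import *
import json
y=np.radians(12)
for i,(p) in enumerate([[.47,-.02,.38],[.56,-.13,.42]]):
    c=None
    for a in (y-np.pi/2+np.pi/2,y+np.pi):
        q=kin.inverse_kinematics(p,quat(a)); print(a,None if q is None else np.round(q,2))
        if q is not None: break
    if i==0: env.reach(p,quat(a))
    else: env.movel(p,velocity=.2)
    c=calibration("wrist"); pic,d=camera("wrist")
    cv2.imwrite(f"pics/w{i}.png",pic); np.savez(f"w{i}.npz",p=pic,d=d,**c)
    R,t=RT(c); print(-R.T@t,R[2],c["fx"],c["cx"],c["cy"])
s=env.get_state();print(s["time"],s["qpos"].round(2) if hasattr(s["qpos"],'round') else s["qpos"])
a,b=[cv2.imread(f"pics/w{i}.png") for i in(0,1)]
cv2.imwrite("pics/w01.png",cv2.resize(np.vstack([a,b]),(450,600)) ) if 0 else None
E
```

```text
0.20943951023931962 [ 0.46  0.11 -0.58  1.9   0.06  1.16  0.06]
[0.45760514 0.04266179 0.45084521] [ 0.05318054 -0.25528721 -0.96540161] 371.64829954431775 316.30091091209727 240.40868476908557
0.20943951023931962 [ 0.52  0.26 -0.5   1.62  0.13  1.29  0.21]
[ 0.54677805 -0.06525391  0.49073035] [ 0.05354811 -0.2545237  -0.96558287] 371.64829954431775 316.30091091209727 240.40868476908557
3.3 [ 0.53  0.26 -0.5   1.62  0.13  1.29  0.21]
```

View pics/w0.png

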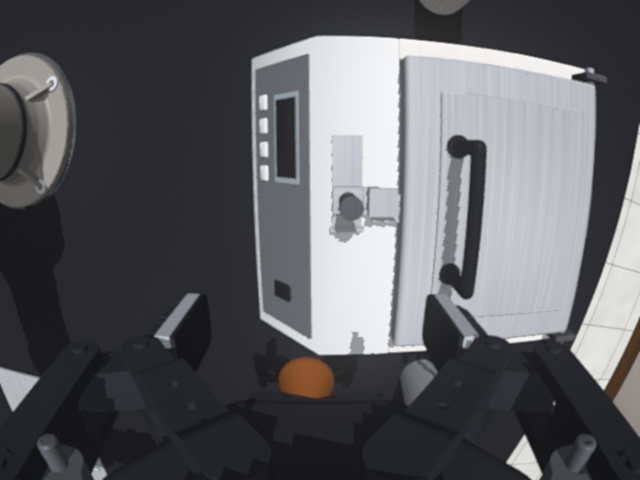

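View pics/w1.png

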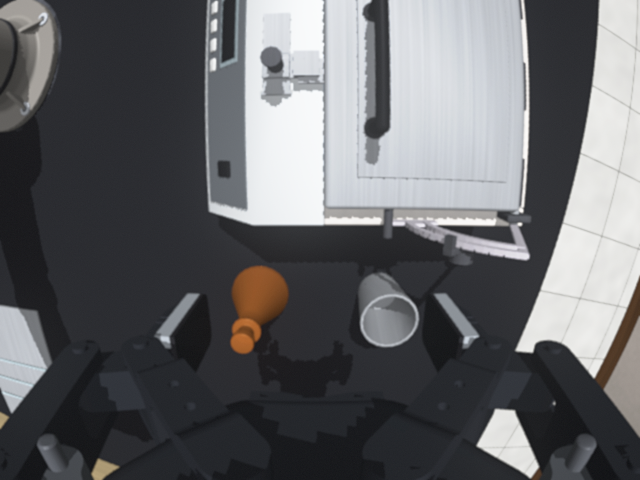

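w0 shows the knob cap at (349,206) and the handle bar from (478,150) to (468,292). w1 shows the knob cap at (271,58), the pin end at (388,235), and the index bar and nut at (450,243) and (459,258).

```bash
python3 - <<'E'
from h import *
W=[np.load(f"w{i}.npz") for i in(0,1)]; cs=[{k:z[k] for k in("fx","fy","cx","cy","rvec","tvec")} for z in W]
S,T=np.load("side0.npz"),np.load("top0.npz"); C=calibration("side"),calibration("top")
def blob(p,x,y,h,th):
    x0,y0=max(x-h,0),max(y-h,0); m=(p[y0:y+h,x0:x+h].max(2)<th).astype(np.uint8)
    k,l,st,ce=cv2.connectedComponentsWithStats(m); i=l[y-y0,x-x0]; 
    return (ce[i]+[x0,y0],st[i,2:]) if i else (None,np.sort(p[y0:y+h,x0:x+h].max(2).ravel())[:3])
k0=blob(W[0]["p"],349,206,22,105);k1=blob(W[1]["p"],271,58,22,105);print(k0,k1)
kn,e=tri(ray(cs[0],k0[0],True),ray(cs[1],k1[0],True));print("knob cap",kn.round(4),e)
# handle bar ends midpoint from w0 + top/side masks (z>0.18 dark)
def bar(p,x,y,w,h,th=60):
    m=(p[y:y+h,x:x+w].max(2)<th).astype(np.uint8);k,l,st,ce=cv2.connectedComponentsWithStats(m);i=1+st[1:,4].argmax()
    return (np.argwhere(l==i)[:,::-1]+[x,y]).astype(np.float32)
for nm,pts,c,f in(("w0",bar(W[0]["p"],435,125,60,180),cs[0],True),("top",bar(T["p"],280,225,80,40),C[1],False)):
    Q=[]
    for u in pts:
        o,v=ray(c,u,f); Q.append((o+v*((.2-o[2])/v[2]))[:2]*1000)
    r=cv2.minAreaRect(np.array(Q,np.float32)); print(nm,"bar@z.2",r)
b0=[(478,150),(468,292)]
# cover top edges via depth-free: front edge of cover in w1 : points (326,0..) skip; yaw from catch/deck: use bar
pin,e=tri(ray(C[0],(406,268.3)),ray(cs[1],(388,235),True));print("pin",pin.round(4),e)
nut,e2=tri(ray(C[0],(436.2,226)),ray(cs[1],(459,258),True));print("nut",nut.round(4),e2)
ib,e3=tri(ray(C[0],(422.6,220)),ray(cs[1],(450,241),True));print("idxbar",ib.round(4),e3)
# heater's right-side bottom/console edge in w1: front corner line for yaw (deck right edge z=.13: (250,222)->(320,222))
for a,b,z in(((250,224),(322,225),.13),):
    P=[]
    for u in(a,b):
        o,v=ray(cs[1],u,True);P.append(o+v*((z-o[2])/v[2]))
    d=P[1]-P[0];print("yaw right edge",np.degrees(np.arctan2(d[1],d[0])),P)
for th in(11,12,13):
    t=np.radians(th);X=np.array([np.cos(t),np.sin(t),0]);Y=np.array([-X[1],X[0],0])
    O=np.array([kn[0],kn[1],0])+.085*X
    for n,q in(("pin",pin),("nut",nut),("ib",ib)):
        r=q-O; h=np.array([r@X,r@Y,r[2]]); dx,dz=.16-h[0],h[2]-.143
        print(th,O[:2].round(4),n,h.round(4),"ang",np.arctan2(dz,dx).round(3),"r",np.hypot(dx,dz).round(4))
E
```

```text
(None, array([65, 67, 68], dtype=uint8)) (None, array([61, 63, 63], dtype=uint8))Traceback (most recent call last):
  File "<stdin>", line 9, in <module>
  File "h.py", line 10, in ray
    R,t=RT(c); x=(uv[0]-c["cx"])/c["fx"]; y=(uv[1]-c["cy"])/c["fy"]
                  ~~^^^
TypeError: 'NoneType' object is not subscriptable
```

```bash
python3 - <<'E'
from h import *
W=[np.load(f"w{i}.npz") for i in(0,1)]; cs=[{k:z[k] for k in("fx","fy","cx","cy","rvec","tvec")} for z in W]
T=np.load("top0.npz"); C=calibration("side"),calibration("top")
kn,e=tri(ray(cs[0],(350,206),True),ray(cs[1],(271,58),True));print("knob cap",kn.round(4),e)
def bar(p,x,y,w,h,th=70):
    m=(p[y:y+h,x:x+w].max(2)<th).astype(np.uint8);k,l,st,ce=cv2.connectedComponentsWithStats(m);i=1+st[1:,4].argmax()
    return (np.argwhere(l==i)[:,::-1]+[x,y]).astype(np.float32)
for nm,pts,c,f in(("w0",bar(W[0]["p"],435,125,60,180),cs[0],True),("top",bar(T["p"],280,225,80,40),C[1],False)):
    Q=[]
    for u in pts:
        o,v=ray(c,u,f); Q.append((o+v*((.2-o[2])/v[2]))[:2]*1000)
    print(nm,"bar@z.2",cv2.minAreaRect(np.array(Q,np.float32)),len(pts))
# bar centre line, two views w0 (477,150)-(468,292): midpoint & top midpoint
m,e=tri(ray(cs[0],(478,217),True),ray(C[1],(320,244)));print("barmid",m.round(4),e)
pin,e=tri(ray(C[0],(406,268.3)),ray(cs[1],(388,235),True));print("pin",pin.round(4),e)
nut,e2=tri(ray(C[0],(436.2,226)),ray(cs[1],(459,258),True));print("nut",nut.round(4),e2)
ib,e3=tri(ray(C[0],(422.6,220)),ray(cs[1],(450,241),True));print("idxbar",ib.round(4),e3)
P=[]
for u in((250,224),(322,225)):
    o,v=ray(cs[1],u,True);P.append(o+v*((.13-o[2])/v[2]))
d=P[1]-P[0];print("yaw right edge",np.degrees(np.arctan2(d[1],d[0])))
for th in(11,12.2,13):
    t=np.radians(th);X=np.array([np.cos(t),np.sin(t),0]);Y=np.array([-X[1],X[0],0])
    O=np.array([kn[0],kn[1],0])+.085*X
    for n,q in(("pin",pin),("nut",nut),("ib",ib),("bar",m)):
        r=q-O; h=np.array([r@X,r@Y,r[2]]); dx,dz=.16-h[0],h[2]-.143
        print(th,O[:2].round(4),n,h.round(4),"ang",np.arctan2(dz,dx).round(3),"r",np.hypot(dx,dz).round(4))
E
```

```text
knob cap [4.928e-01 3.000e-04 1.690e-01] 0.00021237278118207162
w0 bar@z.2 ((572.8106689453125, 12.54184341430664), (29.39860725402832, 122.38887786865234), 12.277792930603027) 2870
top bar@z.2 ((589.6377563476562, -34.006004333496094), (20.037120819091797, 16.483659744262695), 88.35210418701172) 64
barmid [0.5788 0.015  0.2085] 0.008207631921361714
pin [ 0.6328 -0.1363  0.1456] 3.841026324268853e-05
nut [ 0.6808 -0.1286  0.2126] 6.594280678467161e-05
idxbar [ 0.6644 -0.1148  0.2201] 0.0011176524365265506
yaw right edge 11.144729979379115
11 [0.5762 0.0165] pin [ 0.0263 -0.1608  0.1456] ang 0.019 r 0.1337
11 [0.5762 0.0165] nut [ 0.0749 -0.1624  0.2126] ang 0.686 r 0.1099
11 [0.5762 0.0165] ib [ 0.0615 -0.1457  0.2201] ang 0.664 r 0.1251
11 [0.5762 0.0165] bar [ 0.0023 -0.002   0.2085] ang 0.394 r 0.1708
12.2 [0.5759 0.0183] pin [ 0.0229 -0.1631  0.1456] ang 0.019 r 0.1371
12.2 [0.5759 0.0183] nut [ 0.0715 -0.1657  0.2126] ang 0.666 r 0.1126
12.2 [0.5759 0.0183] ib [ 0.0584 -0.1487  0.2201] ang 0.649 r 0.1275
12.2 [0.5759 0.0183] bar [ 0.0022 -0.0038  0.2085] ang 0.394 r 0.1709
13 [0.5756 0.0194] pin [ 0.0206 -0.1646  0.1456] ang 0.018 r 0.1394
13 [0.5756 0.0194] nut [ 0.0692 -0.1679  0.2126] ang 0.654 r 0.1144
13 [0.5756 0.0194] ib [ 0.0563 -0.1507  0.2201] ang 0.639 r 0.1292
13 [0.5756 0.0194] bar [ 0.0021 -0.005   0.2085] ang 0.393 r 0.1709
```

Measurements agree: knob (0.493, 0.000), yaw about 12°, origin about (0.577, 0.010), and the catch already about 8 mm along its travel. The index angle is about 0.65-0.66 rad. Now the catch.

```bash
python3 - <<'E'
from h import *
t=np.radians(12);X=np.array([np.cos(t),np.sin(t),0]);Y=np.array([-X[1],X[0],0])
K=np.array([.493,.0,0])
best=None
for a in(t+np.pi/2,t-np.pi/2):
    q=kin.inverse_kinematics(K+[0,0,.32],quat(a))
    if q is not None:
        print(np.round(q,2)); 
        if best is None or abs(q[6])<best[0]: best=(abs(q[6]),a)
a=best[1]
env.reach(K+[0,0,.32],quat(a)); env.grip(.05,f_grip=20)
r=env.movel(K+[0,0,.216],velocity=.12,stop_force=12);print("down",r,env.get_state()["tcp_pos"])
if not r:
    env.grip(.024)
    p=np.array(env.get_state()["tcp_pos"]); r=env.movel(p+.048*Y,velocity=.04,stop_force=12)
    s=env.get_state();q=np.array(s["tcp_pos"]);print("push",r,(q-p)@Y,s["force"],s["opening"],s["time"])
E
```

```text
[ 0.57  0.25 -0.8   1.92  0.2   1.06  1.46]
[ 0.22  0.19 -0.39  1.94  0.08  1.03 -1.57]
down False [4.93489585e-01 1.77599487e-04 2.16633227e-01]
push True 0.03934373186400465 [ 0.42590603 -2.12559158  1.51910852] 0.023761629296946054 7.2167
```

```bash
python3 - <<'E'
from h import *
t=np.radians(12);X=np.array([np.cos(t),np.sin(t),0]);Y=np.array([-X[1],X[0],0])
p=np.array(env.get_state()["tcp_pos"]); env.movel(p-.004*Y,velocity=.05); env.grip(.04)
env.movel(np.r_[(p-.004*Y)[:2],.35],velocity=.2)
H=np.array([.580,.012,0]); env.reach(H+[0,0,.34],quat(t))
c=calibration("wrist"); pic,d=camera("wrist"); cv2.imwrite("pics/w2.png",pic); np.savez("w2.npz",p=pic,d=d,**c)
s=env.get_state();print(s["time"],s["tcp_pos"],s["force"])
E
```

```text
9.9833 [0.57969059 0.01207579 0.33957588] [-0.10259262 -0.5998183  -1.50043163]
```

View pics/w2.png

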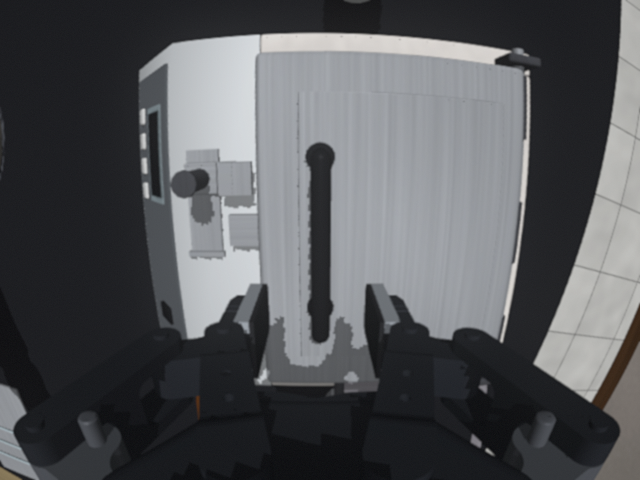

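The catch stands left: the tongue at (235,178) is clear of the tab at (245,230). The handle bar (column 320) is centred between the fingers. Next I grasp and lift along the arc.

```bash
python3 - <<'E'
from h import *
z=np.load("w2.npz");c={k:z[k] for k in("fx","fy","cx","cy","rvec","tvec")}
for u in((320,152),(320,338)):
    o,v=ray(c,u,True);print("bar end",(o+v*((.2-o[2])/v[2])).round(4))
t=np.radians(12);X=np.array([np.cos(t),np.sin(t),0])
r=env.movel([.580,.012,.254],velocity=.12,stop_force=12);print("down",r)
if r: raise SystemExit
env.grip(.0,f_grip=60); s=env.get_state();print("grip",s["opening"],s["gripper_force"],s["force"],s["tcp_pos"])
if s["opening"]<.006: raise SystemExit
p=np.array([.580,.012,.254])
for th in np.arange(.05,.651,.05):
    dx=.155-.155*np.cos(th)+.055*np.sin(th); dz=.155*np.sin(th)+.055*np.cos(th)-.055
    env.movel(p+X*dx+[0,0,dz],velocity=.06)
    s=env.get_state(); print(th.round(2),np.round(s["force"],1),round(s["opening"],4),(np.array(s["tcp_pos"])-p-X*dx-[0,0,dz]).round(4))
    if np.linalg.norm(s["force"])>50: break
print(s["time"])
c=calibration("wrist"); pic,d=camera("wrist"); cv2.imwrite("pics/w3.png",pic); np.savez("w3.npz",p=pic,d=d,**c)
P,D=camera("side"); np.savez("side3.npz",p=P,d=D); cv2.imwrite("pics/s3.png",cv2.resize(P[120:300,300:500],None,fx=3,fy=3,interpolation=cv2.INTER_CUBIC))
E
```

```text
bar end [0.5698 0.0711 0.2   ]
bar end [ 0.5945 -0.043   0.2   ]
down False
grip 0.009875100520286543 58.48924934864044 [ 4.50166163  0.66865202 -0.28271653] [0.58154473 0.01227869 0.25511923]
0.05 [  9.4   1.2 -11.6] 0.0099 [ 0.0009  0.0001 -0.0005]
0.1 [  6.    1.1 -10.7] 0.0096 [ 0.0006  0.0001 -0.0007]
0.15 [  6.6   1.6 -13.5] 0.01 [ 0.0001 -0.     -0.0013]
0.2 [  5.2   1.  -11.3] 0.0094 [-0.0002 -0.0001 -0.0011]
0.25 [  5.5   0.9 -14.1] 0.0096 [-0.0006 -0.0001 -0.0014]
0.3 [  1.3   0.5 -11.5] 0.0099 [-0.0007 -0.0001 -0.0008]
0.35 [-3.3 -0.2 -8.1] 0.0097 [-0.0004 -0.      0.0004]
0.4 [-5.5 -0.3 -7.1] 0.0098 [-0.0007 -0.0001  0.0002]
0.45 [-8.4  0.5 -5. ] 0.0097 [-0.001  -0.0001  0.0005]
0.5 [-11.   -0.6  -1. ] 0.0094 [-0.0012 -0.0001  0.0009]
0.55 [-12.   -1.4  -0.5] 0.0099 [-0.0018 -0.0002  0.0006]
0.6 [-14.3  -2.1   1.6] 0.0099 [-0.0019 -0.0003  0.0012]
0.65 [-15.   -2.2   5.9] 0.0097 [-0.0019 -0.0002  0.0019]
14.9167
```

View pics/s3.png

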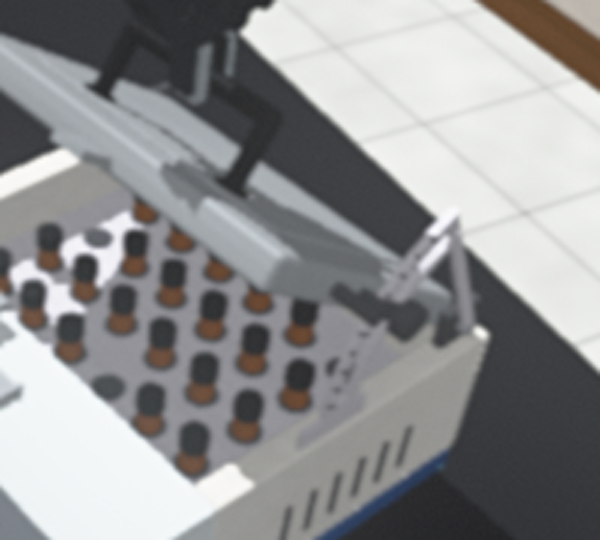

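The cover is up and held. The pin at crop (350,298) sits right against the index, with the nut at (405,318), which is unmoved. I check the cover's angle by a plane fit on depth.

```bash
python3 - <<'E'
from h import *
t=np.radians(12);X=np.array([np.cos(t),np.sin(t),0]);Y=np.array([-X[1],X[0],0]);O=np.array([.577,.010,0])
def fit(Wd,lab,closed):
    r=Wd.reshape(-1,3)-O; h=np.c_[r@X,r@Y,r[:,2]]
    th=0 if closed else .65
    dx,dz=h[:,0]-.16,h[:,2]-.143
    cx=dx*np.cos(th)-dz*np.sin(th); cz=dx*np.sin(th)+dz*np.cos(th)
    m=(cx>-.185)&(cx<-.02)&(abs(h[:,1])<.12)&(abs(cz-.011)<.012)
    x,zz=h[m,0],h[m,2]
    for _ in range(5):
        a=np.polyfit(x,zz,1); e=zz-np.polyval(a,x); k=abs(e)<max(.002,1.5*e.std()); x,zz=x[k],zz[k]
    print(lab,m.sum(),len(x),"angle",-np.arctan(a[0]),"cz@hinge",np.polyval(a,.16)-.143)
S0=np.load("side0.npz");S3=np.load("side3.npz");cs=calibration("side")
fit(cloud(cs,S0["d"]),"closed",True); fit(cloud(cs,S3["d"]),"open",False)
T,D=camera("top"); fit(cloud(calibration("top"),D),"open top",False)
# index nut now vs before (dark blob)
for n,S in(("before",S0),("now",S3)):
    W=cloud(cs,S["d"]); g=S["p"].max(2)
    m=(g<90)&(W[...,2]>.195)&(W[...,2]<.225)&(abs((W-O)@X-.075)<.03)&(abs((W-O)@Y+.158)<.01)
    q=W[m];r=q-O;print(n,m.sum(),np.c_[r@X,r@Y,r[:,2]].mean(0).round(4))
s=env.get_state();print(s["time"],s["gripper_force"],np.abs(s["joint_velocities"]).max(),s["tcp_pos"])
p=S3["p"];
E
```

```text
closed 7178 6377 angle -0.009886599379259786 cz@hinge 0.015164196908648536
open 1948 1714 angle 0.6081285458872473 cz@hinge 0.01799501910645121
open top 2667 1940 angle 0.6115380750683501 cz@hinge 0.016541499455662162
before 94 [ 0.0692 -0.1563  0.211 ]
now 142 [ 0.0693 -0.1559  0.2142]
15.0667 58.77306282520294 0.001929499396721968 [0.64142915 0.02525271 0.33834204]
```

View pics/w3.png

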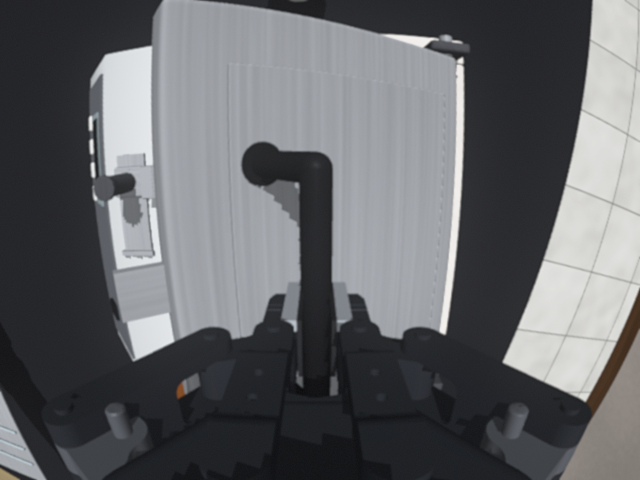

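Depth puts the cover at about 0.615 rad after bias correction, against an index of about 0.66. I raise it about 0.035 rad, ease the radial load, and re-measure.

```bash
python3 - <<'E'
from h import *
t=np.radians(12);X=np.array([np.cos(t),np.sin(t),0]);Y=np.array([-X[1],X[0],0]);O=np.array([.577,.010,0])
s=env.get_state(); c=np.array(s["tcp_pos"])+.0019*X+[0,0,-.0019]
env.movel(c+.0038*X+[0,0,.0048],velocity=.03); env.dwell(.7)
def fit(Wd,lab):
    r=Wd.reshape(-1,3)-O; h=np.c_[r@X,r@Y,r[:,2]]; th=.64
    dx,dz=h[:,0]-.16,h[:,2]-.143
    cx=dx*np.cos(th)-dz*np.sin(th); cz=dx*np.sin(th)+dz*np.cos(th)
    m=(cx>-.185)&(cx<-.02)&(abs(h[:,1])<.12)&(abs(cz-.012)<.012); x,zz=h[m,0],h[m,2]
    for _ in range(5):
        a=np.polyfit(x,zz,1); e=zz-np.polyval(a,x); k=abs(e)<max(.002,1.5*e.std()); x,zz=x[k],zz[k]
    print(lab,len(x),-np.arctan(a[0]))
P,D=camera("side"); fit(cloud(calibration("side"),D),"side"); T,E=camera("top"); fit(cloud(calibration("top"),E),"top")
s=env.get_state();print(s["time"],s["force"],s["gripper_force"],s["opening"],np.abs(s["joint_velocities"]).max())
S0=np.load("side0.npz")["p"]
f=lambda p:cv2.resize(p[190:250,395:465],None,fx=5.6,fy=8*.7,interpolation=cv2.INTER_CUBIC)
cv2.imwrite("pics/s4.png",np.hstack([f(S0),f(P)]))
E
```

```text
side 1354 0.6427612261097367
top 1905 0.6457749173230627
16.2167 [-8.88555622 -0.83112425 -1.34375142] 58.69883179664612 0.009389342491323883 0.0021567250687380118
```

View pics/s4.png

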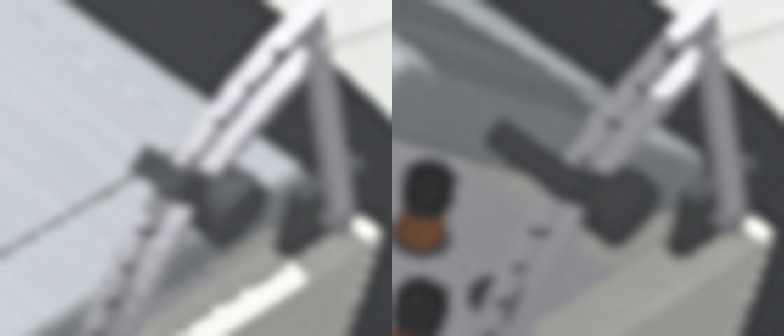

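The pin at (495-545, 135-165) now runs straight into the index tip at (542,165), so they are level. The nut is unmoved, and the cover is held still at about 0.65 rad. Handing in.

```bash
python3 -c "
from cell import job
print(job.job_done())"
```

```text
the job is handed in; nothing more can be done
None
```

I handed the job in with the catch fully left, the cover held still at about 0.65 rad with its pin level with the index, and the index unmoved. I did not re-measure the flask, beaker and bottle afterwards, and the hand-in returned no verdict.

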